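# Lift the religieuse with the tongs and hold it over its dish

## Task

Set the oblong porcelain dish level on the little cake pedestal, centred, lowering it gently and letting it go. Then take up the kitchen tongs, close them on the lower bun of the religieuse (the choux pastry with a small bun on top of a large one), and finish holding it upright in the tongs, still and centred a few centimetres clear above the dish, so that I can check it before it goes down. Touch the religieuse with nothing but the tongs, without crushing it, and leave the other pastries as they are.

Things in the scene. Friction and masses are not known exactly. Their poses are not given: they have to be found in the camera images.
- dish_mid (a point): white porcelain oblong dish, loose, 120 mm long (its y axis), 58 mm wide (its x axis), 14 mm tall, walls 5 mm, floor 5 mm, about 160 g, lying on the counter (top at z = 0). This point is at its centre, half-way up (7 mm above its underside); z up. It can be taken across its width
- pedestal_top (a point): white porcelain single-portion cake pedestal, fixed to the counter: flat round top 84 mm across on a thin stem, 90 mm high, foot 76 mm across. This point is the centre of its top face, z up. The dish goes on it, any way round, its ends overhanging
- tongs_grip (a point): hinged steel kitchen tongs with black rubber grip sleeves, loose, 105 g, lying on their side: the arms stand on edge, 24 mm tall, and close level. This point is mid-way between the sleeves (68 mm long), 12 mm above the lower edges, near the balance point; x to the tips, z up. Pin 105 mm behind, tips end 107 mm ahead. Sprung open, 53 mm wide over the sleeves, 90 mm over the tips
- tongs_tips (a point): point mid-way between the flat faces of the tongs' tips, 85 mm ahead (+x) of the grip point, at the same height, same axes. The faces are 46 mm long, 24 mm tall, centred on this point, 77 mm apart when open; their gap shrinks about 1.8 times as fast as the width over the sleeves (35 mm when the tips are 46 mm apart)
- tongs_left: arm of the tongs on their +y side; origin at the pin, lower edge. Both arms move alike. Over the sleeves the spring pushes back with about 6 N per arm when open, 8 N with the tips 46 mm apart; of the grip beyond that, about 0.55 reaches the item at the tips
- tongs_right: arm of the tongs on their -y side, turning on the pin; origin at the pin, at the lower edge
- board: white marble serving board, fixed, 200 x 280 mm (its x and y), 20 mm thick; origin under its centre. Three choux pastries stand in a row along its y axis, 62 mm on the robot's side of its centre line and 85 mm apart, the religieuse at any of the three places; two eclairs and a slice of cake lie behind them
- religieuse_low (a point): religieuse: choux pastry of two tiers, loose, about 45 g: a lower round bun 46 mm across (steep sided from 7 to 24 mm up) and 34 mm tall, a smaller bun 28 mm across on top, 61 mm tall in all. This point is the centre of the lower bun, 17 mm above its underside; z up
- religieuse: the same religieuse; origin at its underside, z up
- dish: the same dish; origin at its underside, z up
- pedestal: the same pedestal; origin at the centre of its foot
- bun_a: plain choux bun standing on the board, same pastry and glaze as the religieuse but a single round bun, 46 mm across and 34 mm tall, no second bun on top; leave it alone. Origin at its underside, z up
- bun_b: plain choux bun standing on the board, same pastry and glaze as the religieuse but a single round bun, 46 mm across and 34 mm tall, no second bun on top; leave it alone. Origin at its underside, z up
- eclair_a: eclair 83 mm long on a gold card 88 x 30 mm, 36 mm tall, in the back row of the board; leave alone. Origin at its underside
- eclair_b: second eclair, same as the other; leave alone. Origin at its underside
- slice: slice of layer cake 80 x 36 mm, 58 mm tall, on a gold card, in the back row of the board; leave alone. Origin at its underside
Not all that is in view belongs to the job. Leave any blue or purple look-alike of the religieuse alone. Several things look just like the dish: the one meant starts farthest to the robot's left.

How it is judged:
On the way, in this order (a step that is already met when the one before it is completed fails the run):
1. the dish rests level and centred on the pedestal, let go (horizontal distance between dish_mid and pedestal_top below 0.022 m and z of dish_mid in the frame of pedestal_top between 0.003 and 0.011 m and angle between dish_mid's own z axis and vertical below 0.08 rad and contact force between dish and the fingers below 0.05 N and contact force between dish and pedestal above 0.3 N and linear speed of dish below 0.02 m/s), for 0.3 s.
2. the tongs are taken up by the gripper, off the counter (contact force between the fingers and tongs_left above 1 N and contact force between the fingers and tongs_right above 1 N and height (world z) of tongs_grip above 0.03 m), for 0.2 s.
3. the religieuse is closed in the tongs and lifted off the board (contact force between the fingers and tongs_left above 1 N and contact force between the fingers and tongs_right above 1 N and contact force between each of tongs_left, tongs_right and religieuse above 0.3 N and z of tongs_tips in the frame of religieuse_low below 0.02 m and height (world z) of religieuse_low above 0.055 m), for 0.2 s.
At the end, for the whole second after the job is handed in: Dish level on the pedestal, within 22 mm of its axis. Religieuse pinched by its lower bun by both arms of the tongs, held in the gripper; upright within 20 deg, still, within 25 mm of the dish's centre from above, its underside 15 to 100 mm above the rim, touching neither gripper nor dish (horizontal distance between dish_mid and pedestal_top below 0.022 m and z of dish_mid in the frame of pedestal_top between 0.003 and 0.011 m and angle between dish_mid's own z axis and vertical below 0.08 rad and contact force between the fingers and tongs_left above 1 N and contact force between the fingers and tongs_right above 1 N and contact force between each of tongs_left, tongs_right and religieuse above 0.3 N and z of tongs_tips in the frame of religieuse_low below 0.02 m and contact force between each of dish, religieuse and the fingers below 0.05 N and horizontal distance between religieuse_low and dish_mid below 0.025 m and z of religieuse_low in the frame of pedestal_top between 0.046 and 0.131 m and angle between religieuse_low's own z axis and vertical below 0.35 rad and contact force between religieuse and dish below 0.05 N and linear speed of religieuse below 0.03 m/s); the arm keeps its last pose, push and grip.
It fails at once if the gripper or arm touches the religieuse (contact force between any of the fingers, the arm and religieuse above 0.3 N).
It fails at once if an arm of the tongs crushes the religieuse (more than 45 N) (contact force between any of tongs_left, tongs_right and religieuse above 45 N).
It fails at once if the dish is dropped on the pedestal (comes down on it faster than 0.35 m/s) or slammed (more than 60 N) (contact force between dish and pedestal above 60 N or (horizontal distance between dish_mid and pedestal_top below 0.045 m and z of dish_mid in the frame of pedestal_top below 0.06 m and linear speed of dish above 0.35 m/s)).
It fails at once if another pastry is moved more than 25 mm or knocked over (distance of any of bun_a, bun_b, eclair_a, eclair_b, slice from where it was at the start of the episode above 0.025 m or angle between any of bun_a, bun_b, eclair_a, eclair_b, slice's own z axis and vertical above 0.5 rad).
It also fails if it takes over 69 s, if anything falls off the work surface, if the arm or the gripper's body presses on something with over 40 N, if the wrist force passes 120 N, or if a joint passes its speed limit or range.

## Robot

A 6-joint arm with a two-finger parallel gripper is mounted at the origin on the work surface. World frame = base frame: x ahead of the robot, y to its left, z up, the work surface at z = 0. Lengths are in m, angles in rad, forces in N, time in s.
With the tool pointing down it reaches from about 0.35 to 0.775 m from the base axis. Payload 5.5 kg.
Tool frame: the origin (TCP) lies at the very end of the fingers, on their centre line; the grasp point (between the pads) lies 19 mm behind it; z points along the fingers, y is the direction in which the jaws open and shut (so a half turn about z gives the same grasp; the last joint's range is limited). The gripper opens to 85 mm and grips with 20 to 120 N. Pads are 22 mm wide; open, the fingers measure 114 mm over their backs; the gripper's body (76 mm by 85 mm) begins 54 mm behind the grasp point. The pads swing forward as they close: fully open they stand 13 mm farther back than shut.
Start: joints at [-1.258, 0.313, 0.046, 1.304, 0, 1.431], TCP at [0.252, -0.517, 0.231] pointing down, gripper open.
Joint ranges: [-2.76, 2.76], [-0.86, 1.69], [-1.03, 1.26], [-2.2, 2.34], [-1.47, 1.5], [-3.14, 3.14]. Speed limits (rad/s): [2.57, 2.57, 3.14, 3.14, 3.14, 3.14].

## Interface

Orientations are given as a unit quaternion [w, x, y, z].
In Python, from workcell import env gives the robot as it stands. The module is installed in compiled form; this text tells all that it offers.
- The arm moves only by the shell command python3 -m pendant 'ROWS' [FORCE]. ROWS is JSON, a list of rows, each an object with "fingers": the finger opening in mm, from 0 to 85.4; "delta_pos": the shift along the tool's x, y, z in mm, a list of three; "angular": the turn, a rotation vector about the tool's x, y, z in rad, a list of three. In form: [{"fingers": fingers, "delta_pos": [x, y, z], "angular": [ax, ay, az]}, ...]. A call has 1 to 12 rows; each row shifts and turns the commanded pose from where the row before left it, along the tool's axes as they then stand; what a row does not reach is not made up. A row lasts 1/10 s, in which the tool goes at most 50 mm and 8.59 degrees, less where a joint would pass 70% of its speed; a pose out of reach is approached as far as the arm can. A call is refused whole if a number of a shift passes 50 or a number of a turn 0.15, either way. A call with a gripper value outside its range is refused whole. The fingers move at their own pace and stop on an object; FORCE is the grip in N (left out, the last holds). Time passes only in rows, so rows that do not move let the fingers close. It gives the time, the measured TCP pose, the force and the opening at its end, in the units of the state.
- env.get_state(): the state, without advancing time (a new reading comes with each control period).
- env.read_camera(name): name is "side" or "top" or "wrist"; returns the picture (400x640x3 uint8, blue, green, red); there is no depth.
- env.camera_params(name): a dict with "fx", "fy", "cx", "cy" (pixels), "view" (4x4, takes a point from world to camera coordinates). Camera axes: x right, y up, looking along -z (the intrinsics and any distortion apply to the point x, -y, -z); pixel columns grow to the right and rows downward; lengths in m; the calibration is good to about 2 mm. A picture is of the moment at which its call begins: read the wrist's pose just before it. camera_params takes no time and is no camera call; for the wrist camera it gives the pose at the moment of the call.
- env.hand_in(): hands the job in, once; it reports no verdict.
The state is a dict: "clock": time; "joint_pos": joint angles; "qvel": joint speeds; "tau": joint torques, N m; "tcp_pos": TCP position; "orientation": TCP orientation; "wrist_force": force on the tool from outside, world axes, zero at the start; "ft_torque": the same for the moment, N m; "finger_gap": finger opening in m.
Only numpy, scipy, OpenCV 4.12 (cv2) and the standard library are available. Lean on these libraries where they do the work, as an engineer would, in place of code of your own. Each camera call takes 0.05 s, during which the arm holds its last target. There are 200 camera calls.

## Working session

There is one attempt and no reset: what is moved stays moved. The work goes in short steps, Python scripts to look and compute and a shell command to move; the robot and the scene stay as the last step left them, time stands still between calls to the robot, and variables do not carry over. Pictures are saved under pics/ and viewed, about 8 in all and at most 12, crops included, and the job is handed in when it is done.

```bash
mkdir -p pics
python3 - <<'E'
from workcell import env
import cv2,json
s=env.get_state();print(s)
for n in ["top","side","wrist"]:
    im=env.read_camera(n);cv2.imwrite(f"pics/{n}0.png",im)
    p=env.camera_params(n);print(n,p)
E
```

```text
{'clock': 0.0, 'joint_pos': array([-1.25759836e+00,  3.14020315e-01,  4.49690974e-02,  1.30355686e+00,
        4.33621310e-05,  1.43116428e+00]), 'qvel': array([ 2.96159605e-04,  2.39091457e-04,  1.73252986e-04, -3.75812943e-04,
       -8.14246644e-04, -8.14636284e-05]), 'tau': array([-7.22126115e-04, -4.80622315e+01,  2.98535174e+01,  1.93055591e-02,
       -5.08275832e-05,  1.28543149e-06]), 'tcp_pos': array([ 0.25140193, -0.5165779 ,  0.23039347]), 'orientation': array([-9.04346632e-04,  9.74477038e-01,  2.24485369e-01, -5.69165384e-05]), 'wrist_force': array([-0.35402236,  0.0943598 , -0.68680394]), 'ft_torque': array([-0.02276109,  0.04648844, -0.0185886 ]), 'finger_gap': 0.08532498902645821}
top {'fx': 514.8931699843464, 'fy': 514.8931699843464, 'cx': 319.0835080447024, 'cy': 204.34296708875476, 'view': array([[-0.022217  , -0.99972401, -0.00763647, -0.03092238],
       [ 0.97991209, -0.02328965,  0.19806536, -0.50909277],
       [-0.19818855, -0.00308265,  0.98015907, -1.26039314],
       [ 0.        ,  0.        ,  0.        ,  1.        ]])}
side {'fx': 444.7911835857931, 'fy': 444.7911835857931, 'cx': 327.00272835051106, 'cy': 203.37011649021818, 'view': array([[-0.78974291, -0.61334568, -0.01063976,  0.37695138],
       [ 0.41382023, -0.54547751,  0.72883956, -0.28301222],
       [-0.45283434,  0.57119293,  0.68460185, -0.85877901],
       [ 0.        ,  0.        ,  0.        ,  1.        ]])}
wrist {'fx': 282.3924508838273, 'fy': 282.3924508838273, 'cx': 317.2726100740333, 'cy': 198.83646301392903, 'view': array([[ 0.4368959 , -0.89951121, -0.00124444, -0.57515206],
       [ 0.85092484,  0.41374506, -0.3236386 ,  0.04102495],
       [ 0.29163143,  0.14033745,  0.94617995, -0.38072024],
       [ 0.        ,  0.        ,  0.        ,  1.        ]])}
```

View pics/top0.png

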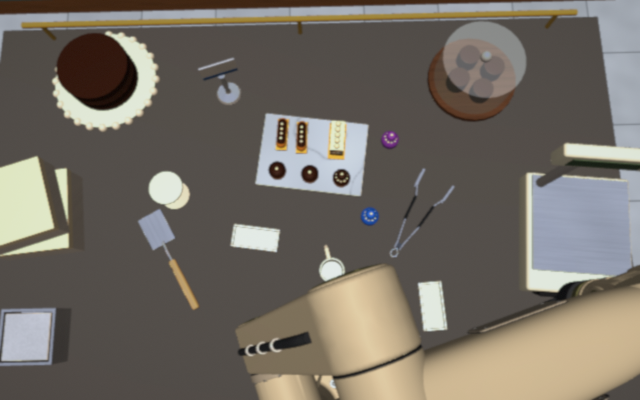

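View pics/side0.png

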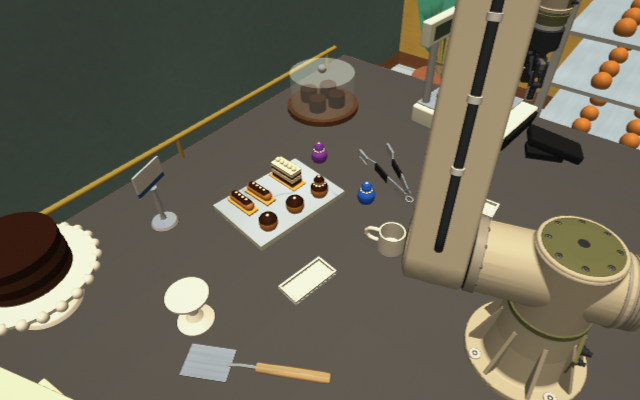

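The top view shows two white oblongs, at (255,238) and (432,306). The left one fits as "farthest left". In the row at (277,170), (310,173) and (342,178), the right one appears to have a second bun. The blue (370,215) and purple (390,139) ones are look-alikes. I'll confirm this in one enlarged crop.

```bash
cat > h.py <<'E'
from workcell import env
import cv2,numpy as np
def ray(n,uv,z,p=None):
    p=p or env.camera_params(n);V=np.array(p["view"]);R=V[:3,:3];c=-R.T@V[:3,3]
    d=R.T@np.array([(uv[0]-p["cx"])/p["fx"],-(uv[1]-p["cy"])/p["fy"],-1])
    return c+d*(z-c[2])/d[2]
def proj(n,X,p=None):
    p=p or env.camera_params(n);V=np.array(p["view"]);q=V[:3,:3]@np.array(X)+V[:3,3]
    return np.array([p["cx"]+p["fx"]*q[0]/-q[2],p["cy"]-p["fy"]*q[1]/-q[2]])
E
python3 - <<'E'
from h import *
im=cv2.imread("pics/top0.png")
cv2.imwrite("pics/crop1.png",cv2.resize(im[105:330,145:465],None,fx=2.5,fy=2.5,interpolation=cv2.INTER_CUBIC))
for nm,uv,z in [("dish",(255,238),.014),("ped",(166,187),.09),("rel",(342,178),.06),("bunL",(277,170),.05),("pin",(394,252),.012),("tipL",(420,172),.02),("tipR",(451,188),.02),("blue",(370,215),.05)]:
    print(nm,ray("top",uv,z).round(4))
g=im.copy()
hsv=cv2.cvtColor(im,cv2.COLOR_BGR2HSV)
m=((hsv[...,2]>150)&(hsv[...,1]<60)).astype(np.uint8)
n,l,st,c=cv2.connectedComponentsWithStats(m)
for i in range(1,n):
    if st[i,4]>150:
        r=cv2.minAreaRect(np.argwhere(l==i)[:,::-1].astype(np.float32));print(st[i],c[i].round(1),r)
E
```

```text
dish [0.4308 0.1253 0.014 ]
ped [0.5535 0.3376 0.09  ]
rel [ 0.5736 -0.1027  0.06  ]
bunL [0.6015 0.0641 0.05  ]
pin [ 0.3865 -0.2324  0.012 ]
tipL [ 0.5951 -0.3105  0.02  ]
tipR [ 0.5499 -0.3889  0.02  ]
blue [ 0.4778 -0.1711  0.05  ]
[    0     0   640   162 11017] [471.2  49.5] ((319.5, 80.5), (161.0, 639.0), 90.0)
[  52   31  107  100 3313] [114.7  91.4] ((109.3443603515625, 85.49027252197266), (84.81989288330078, 107.05038452148438), 48.57633590698242)
[218  83  21  20 261] [228.6  93.3] ((228.41781616210938, 92.78082275390625), (17.90729522705078, 20.5992431640625), 69.44395446777344)
[ 256  114  112   82 5777] [314.1 154.4] ((311.9081115722656, 153.80093383789062), (106.0255126953125, 72.49148559570312), 6.546290874481201)
[   0  156   54   89 3560] [ 22.6 201. ] ((18.533092498779297, 199.9923095703125), (78.2377700805664, 56.03944778442383), 76.90811157226562)
[ 55 168  13  51 352] [ 62.7 187.2] ((61.30764389038086, 193.11402893066406), (50.14659881591797, 11.100065231323242), 87.95458984375)
[ 149  171   41   38 1141] [168.5 189.8] ((168.50001525878906, 190.50001525878906), 
[... 200 characters left out ...]
763672), (32.80137252807617, 24.98012351989746), 61.38954162597656)
[ 231  224   49   28 1068] [254.9 237.3] ((254.7634735107422, 237.29782104492188), (46.93753433227539, 22.93390464782715), 7.4958577156066895)
[  3 233  66  22 532] [ 44.6 244.9] ((36.960880279541016, 249.52874755859375), (13.6309232711792, 67.3871078491211), 72.12129974365234)
[319 245  26  36 488] [330.4 266.7] ((327.1413879394531, 265.0965576171875), (32.886009216308594, 24.99669075012207), 48.36646270751953)
[ 418  281   29   50 1163] [432.1 305.6] ((432.1330871582031, 305.6313781738281), (49.42384338378906, 23.71877098083496), 83.2901611328125)
[   2  309   53   52 2321] [ 26.8 334.6] ((28.0, 334.5), (51.0, 52.0), 90.0)
```

View pics/crop1.png

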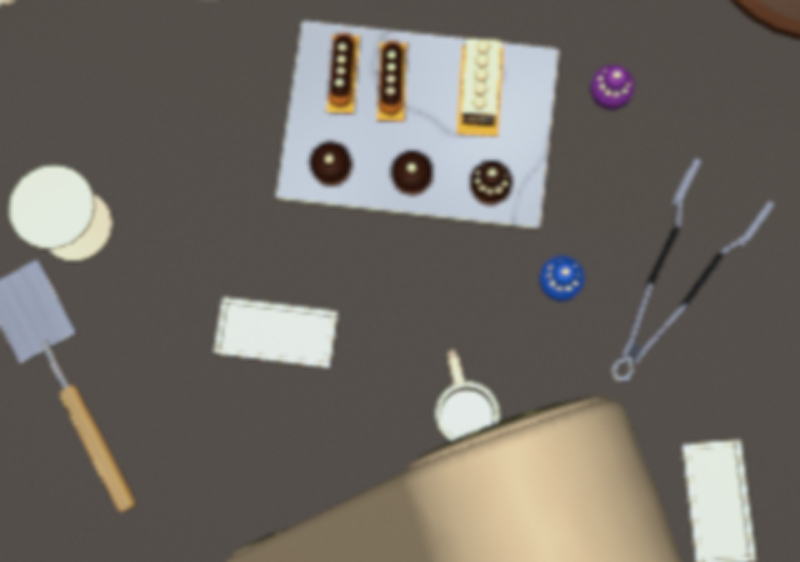

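The crop confirms both: the right-hand choux, at (342,178) in the full image, has the second bun with a dotted collar, and the dish is the left oblong at (255,237). I'll compute the dish yaw, rotate first and then move above the dish.

```bash
cat >> h.py <<'E'
from scipy.spatial.transform import Rotation as Ro
def tool():
    s=env.get_state();q=s["orientation"];return np.array(s["tcp_pos"]),Ro.from_quat([q[1],q[2],q[3],q[0]]),s
def go(X,yaw=None):
    """tool-axis mm shift to X; tool rotvec to point down with tool x at world angle yaw (rad)"""
    p,R,s=tool()
    if yaw is not None:
        T=Ro.from_matrix(np.array([[np.cos(yaw),np.sin(yaw),0],[np.sin(yaw),-np.cos(yaw),0],[0,0,-1]]).T.T)
        w=(R.inv()*T).as_rotvec();print("turn",w.round(4))
        print("shift after turn mm",(T.inv().apply(np.array(X)-p)*1e3).round(1))
    print("shift now mm",(R.inv().apply(np.array(X)-p)*1e3).round(1),"clock",s["clock"])
E
python3 - <<'E'
from h import *
c,s,a=(254.76,237.3),46.94,np.radians(7.5)
d=np.array([np.cos(a),np.sin(a)])
A=ray("top",c-d*s/2,.014);B=ray("top",c+d*s/2,.014);v=A-B
print(A,B,np.linalg.norm(v),"yaw long",np.degrees(np.arctan2(v[1],v[0])),ray("top",c,.014))
y=np.arctan2(v[1],v[0]);X=[.431,.125,.2]
go(X,y)
print(proj("wrist",tool()[0]))
E
```

```text
[0.44203936 0.18628406 0.014     ] [0.42325603 0.06569151 0.014     ] 0.12204661436212355 yaw long 81.14682373430365 [0.43263327 0.12589517 0.014     ]
turn [-1.200e-03 -9.000e-04 -9.635e-01]
shift after turn mm [661.7  78.7  30.6]
shift now mm [ 442.2 -498.4   31.4] clock 0.15
[315.79669766 257.2045066 ]
```

```bash
python3 -m pendant '[{"fingers":85,"delta_pos":[0,0,0],"angular":[0,0,-0.138]},{"fingers":85,"delta_pos":[0,0,0],"angular":[0,0,-0.138]},{"fingers":85,"delta_pos":[0,0,0],"angular":[0,0,-0.138]},{"fingers":85,"delta_pos":[0,0,0],"angular":[0,0,-0.138]},{"fingers":85,"delta_pos":[0,0,0],"angular":[0,0,-0.138]},{"fingers":85,"delta_pos":[0,0,0],"angular":[0,0,-0.138]},{"fingers":85,"delta_pos":[0,0,0],"angular":[0,0,-0.136]}]'
python3 -m pendant '[{"fingers":85,"delta_pos":[45,6,0],"angular":[0,0,0]},{"fingers":85,"delta_pos":[45,6,0],"angular":[0,0,0]},{"fingers":85,"delta_pos":[45,6,0],"angular":[0,0,0]},{"fingers":85,"delta_pos":[45,6,0],"angular":[0,0,0]},{"fingers":85,"delta_pos":[45,6,0],"angular":[0,0,0]},{"fingers":85,"delta_pos":[45,6,0],"angular":[0,0,0]},{"fingers":85,"delta_pos":[45,6,0],"angular":[0,0,0]},{"fingers":85,"delta_pos":[45,6,0],"angular":[0,0,0]},{"fingers":85,"delta_pos":[45,6,0],"angular":[0,0,0]},{"fingers":85,"delta_pos":[45,6,0],"angular":[0,0,0]},{"fingers":85,"delta_pos":[45,6,0],"angular":[0,0,0]},{"fingers":85,"delta_pos":[45,6,0],"angular":[0,0,0]}]'
python3 -m pendant '[{"fingers":85,"delta_pos":[45,4,15],"angular":[0,0,0]},{"fingers":85,"delta_pos":[40,3,15],"angular":[0,0,0]},{"fingers":85,"delta_pos":[0,0,0],"angular":[0,0,0]},{"fingers":85,"delta_pos":[0,0,0],"angular":[0,0,0]}]'
python3 - <<'E'
from h import *
p=env.camera_params("wrist");im=env.read_camera("wrist");t=env.read_camera("top");cv2.imwrite("pics/w1.png",im);cv2.imwrite("pics/top1.png",t)
np.save("w1.npy",p,allow_pickle=True)
print(tool()[0]);go([.4326,.1259,.1],np.radians(81.15));print(proj("wrist",[.4326,.1259,.014],p))
cv2.imwrite("pics/w1v.png",np.hstack([cv2.resize(im,(400,250)),cv2.resize(t,(400,250))]))
hsv=cv2.cvtColor(im,cv2.COLOR_BGR2HSV);m=((hsv[...,2]>150)&(hsv[...,1]<60)).astype(np.uint8)
n,l,st,c=cv2.connectedComponentsWithStats(m)
for i in range(1,n):
    if st[i,4]>800:
        r=cv2.minAreaRect(np.argwhere(l==i)[:,::-1].astype(np.float32));b=cv2.boxPoints(r);P=np.array([ray("wrist",q,.014,p) for q in b])
        print(st[i],c[i].round(1),r,P.mean(0).round(4),[np.linalg.norm(P[k]-P[k-1]).round(4) for k in range(3)],np.degrees(np.arctan2(*(P[1]-P[0])[1::-1])).round(1))
E
```

```text
clock: 0.85
tcp_pos: [0.2515, -0.5169, 0.2309]
orientation: [-0.0, 0.758, 0.653, 0.0]
wrist_force: [-0.7, -0.9, -0.5]
finger_gap: 0.0853
clock: 2.05
tcp_pos: [0.4055, 0.0073, 0.2313]
orientation: [0.0, 0.759, 0.651, 0.0]
wrist_force: [1.3, -1.1, -0.2]
finger_gap: 0.0849
clock: 2.45
tcp_pos: [0.4248, 0.0892, 0.2007]
orientation: [-0.0, 0.758, 0.652, -0.001]
wrist_force: [0.3, 0.5, 0.9]
finger_gap: 0.0853
[0.42540195 0.08781671 0.20143081]
turn [-0.0001  0.0004 -0.0001]
shift after turn mm [ 38.7   1.3 101.4]
shift now mm [ 38.8   1.3 101.4] clock 2.55
[318.65120618 143.84563826]
[ 294   89   54  107 5547] [320.5 141. ] ((320.5, 142.0), (106.0, 53.0), 90.0) [0.4345 0.1241 0.014 ] [np.float64(0.1212), np.float64(0.0576), np.float64(0.1212)] -8.7
[  428   125   197   193 18008] [511.9 201.3] ((522.9873046875, 216.7630157470703), (177.7732391357422, 207.92208862304688), 7.539444923400879) [ 0.6736 -0.0213  0.014 ] [np.float64(0.2657), np.float64(0.2765), np.float64(0.2038)] 81.9
[   0  211  103  126 2344] [ 66.5 263.7] ((58.52042770385742, 260.6816101074219), (148.17166137695312, 51.53360366821289), 55.512630462646484) [0.0669 0.0175 0.014 ] [np.float64(0.2017), np.float64(0.0761), np.float64(0.1904)] 21.4
[ 247  281   76   56 1257] [284.5 306. ] ((286.48162841796875, 310.249755859375), (43.87185287475586, 79.35063171386719), 72.4075698852539) [ 0.3513 -0.1006  0.014 ] [np.float64(0.0765), np.float64(0.1135), np.float64(0.073)] 11.7
[ 526  290   75   37 1706] [560.6 306.8] ((563.2357177734375, 308.7132263183594), (34.00751876831055, 75.2060546875), 87.1375961303711) [ 0.7405 -0.156   0.014 ] [np.float64(0.0613), np.float64(0.1022), np.float64(0.0622)] -5.1
```

View pics/w1v.png

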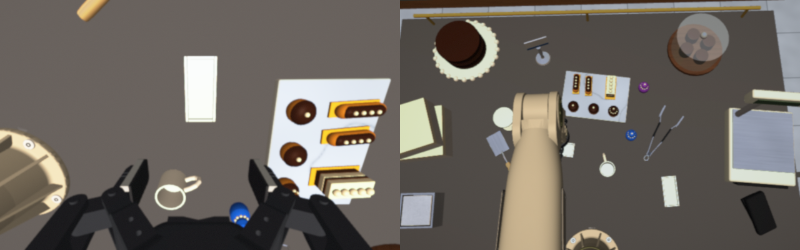

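Wrist picture (left half): the dish is at about (320,142) in full-size pixels, and its measured 121×58 mm matches the description. The top picture with the arm moved shows no other oblong further left. Descending on it.

```bash
python3 -m pendant '[{"fingers":85,"delta_pos":[20,1,0],"angular":[0,0,0]},{"fingers":85,"delta_pos":[17,1,20],"angular":[0,0,0]},{"fingers":85,"delta_pos":[0,0,40],"angular":[0,0,0]},{"fingers":85,"delta_pos":[0,0,40],"angular":[0,0,0]},{"fingers":85,"delta_pos":[0,0,40],"angular":[0,0,0]},{"fingers":85,"delta_pos":[0,0,25],"angular":[0,0,0]},{"fingers":85,"delta_pos":[0,0,15],"angular":[0,0,0]},{"fingers":85,"delta_pos":[0,0,10],"angular":[0,0,0]},{"fingers":85,"delta_pos":[0,0,5],"angular":[0,0,0]},{"fingers":85,"delta_pos":[0,0,0],"angular":[0,0,0]},{"fingers":85,"delta_pos":[0,0,0],"angular":[0,0,0]}]'
python3 -m pendant '[{"fingers":70,"delta_pos":[0,0,0],"angular":[0,0,0]},{"fingers":64,"delta_pos":[0,0,0],"angular":[0,0,0]},{"fingers":64,"delta_pos":[0,0,0],"angular":[0,0,0]}]' 30
python3 - <<'E'
from h import *
go([.434,.125,.001],np.radians(81.15))
E
```

```text
clock: 3.65
tcp_pos: [0.434, 0.1244, 0.0071]
orientation: [0.001, 0.76, 0.65, 0.001]
wrist_force: [0.7, -0.2, -0.3]
finger_gap: 0.0849
clock: 3.95
tcp_pos: [0.4335, 0.1247, 0.0067]
orientation: [0.0, 0.759, 0.651, 0.0]
wrist_force: [-0.4, 0.5, -0.4]
finger_gap: 0.0643
turn [ 0.0009 -0.0001  0.0007]
shift after turn mm [0.3 0.5 5.7]
shift now mm [0.3 0.5 5.7] clock 3.95
```

Down 4 more mm, then close.

```bash
python3 -m pendant '[{"fingers":64,"delta_pos":[0,0,4],"angular":[0,0,0]},{"fingers":64,"delta_pos":[0,0,0],"angular":[0,0,0]},{"fingers":50,"delta_pos":[0,0,0],"angular":[0,0,0]},{"fingers":50,"delta_pos":[0,0,0],"angular":[0,0,0]},{"fingers":50,"delta_pos":[0,0,0],"angular":[0,0,0]},{"fingers":50,"delta_pos":[0,0,0],"angular":[0,0,0]}]' 35
python3 -m pendant '[{"fingers":50,"delta_pos":[0,0,-10],"angular":[0,0,0]},{"fingers":50,"delta_pos":[0,0,-20],"angular":[0,0,0]},{"fingers":50,"delta_pos":[0,0,-40],"angular":[0,0,0]},{"fingers":50,"delta_pos":[0,0,-40],"angular":[0,0,0]},{"fingers":50,"delta_pos":[0,0,-40],"angular":[0,0,0]},{"fingers":50,"delta_pos":[0,0,0],"angular":[0,0,0]},{"fingers":50,"delta_pos":[0,0,0],"angular":[0,0,0]}]'
python3 - <<'E'
from h import *
p=env.camera_params("wrist");im=env.read_camera("wrist");s=env.read_camera("side")
cv2.imwrite("pics/w2v.png",np.hstack([cv2.resize(im,(400,250)),cv2.resize(s,(400,250))]))
go([.5535,.3376,.16],np.radians(81.15))
hsv=cv2.cvtColor(im,cv2.COLOR_BGR2HSV);m=((hsv[...,2]>150)&(hsv[...,1]<60)).astype(np.uint8)
n,l,st,c=cv2.connectedComponentsWithStats(m)
for i in range(1,n):
    if st[i,4]>300: print(st[i],c[i].round(1))
E
```

```text
clock: 4.55
tcp_pos: [0.4329, 0.1247, 0.0023]
orientation: [-0.0, 0.759, 0.651, -0.0]
wrist_force: [-1.8, 0.4, 3.7]
finger_gap: 0.057
clock: 5.25
tcp_pos: [0.434, 0.1247, 0.1535]
orientation: [0.001, 0.759, 0.651, 0.001]
wrist_force: [0.7, -0.0, -2.2]
finger_gap: 0.0563
turn [-0.0017  0.0006  0.0005]
shift after turn mm [229.2  87.   -8.7]
shift now mm [229.1  87.1  -9. ] clock 5.35
[  255   152   124   194 19951] [317.2 242.7]
[  437   166   203   165 16550] [531.7 232.7]
[ 546  347   81   29 1251] [584.7 360. ]
[426 350  25  26 411] [436.  365.3]
```

View pics/w2v.png

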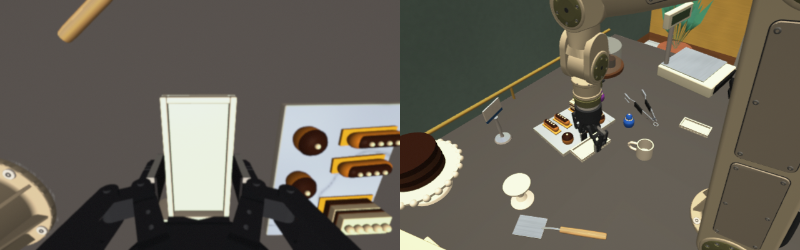

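Dish held: gap 56 mm, wrist force −2.2 N. Next, a cross-check of the pedestal top in the side picture.

Run:
```python
from h import *
for n,f,box in [("side","pics/side0.png",(150,270,230,340)),("top","pics/top0.png",(140,165,195,215))]:
    im=cv2.imread(f);x0,y0,x1,y1=box;hsv=cv2.cvtColor(im,cv2.COLOR_BGR2HSV)
    # predicted outline scored by top-edge fit: search centre maximizing gradient along projected circle
    g=cv2.GaussianBlur(cv2.cvtColor(im,cv2.COLOR_BGR2GRAY),(3,3),0).astype(np.float32)
    mag=np.hypot(cv2.Sobel(g,5,1,0),cv2.Sobel(g,5,0,1));p=env.camera_params(n)
    t=np.linspace(0,2*np.pi,72,endpoint=False);best=[]
    for dx in np.arange(-.02,.0201,.001):
        for dy in np.arange(-.02,.0201,.001):
            c=np.array([.5535+dx,.3376+dy])
            uv=np.array([proj(n,[c[0]+.042*np.cos(a),c[1]+.042*np.sin(a),.09],p) for a in t]).astype(np.float32)
            v=cv2.remap(mag,uv[None,:,0],uv[None,:,1],1).mean();best.append((v,*c))
    best.sort(reverse=True);print(n,np.round(best[:4],4))
```

```text
side [[3.891510e+02 5.535000e-01 3.406000e-01]
 [3.877148e+02 5.545000e-01 3.406000e-01]
 [3.777349e+02 5.545000e-01 3.396000e-01]
 [3.748590e+02 5.535000e-01 3.396000e-01]]
top [[276.6499   0.5535   0.3406]
 [272.6387   0.5535   0.3396]
 [271.8234   0.5545   0.3406]
 [270.2343   0.5535   0.3416]]
```

```bash
python3 -m pendant '[{"fingers":50,"delta_pos":[10,5,-20],"angular":[0,0,0]},{"fingers":50,"delta_pos":[25,10,-25],"angular":[0,0,0]},{"fingers":50,"delta_pos":[35,13,0],"angular":[0,0,0]},{"fingers":50,"delta_pos":[35,13,0],"angular":[0,0,0]},{"fingers":50,"delta_pos":[35,13,0],"angular":[0,0,0]},{"fingers":50,"delta_pos":[35,13,0],"angular":[0,0,0]},{"fingers":50,"delta_pos":[30,12,0],"angular":[0,0,0]},{"fingers":50,"delta_pos":[15,6,0],"angular":[0,0,0]},{"fingers":50,"delta_pos":[9,2,0],"angular":[0,0,0]},{"fingers":50,"delta_pos":[0,0,0],"angular":[0,0,0]}]'
```

```text
clock: 6.35
tcp_pos: [0.5535, 0.338, 0.195]
orientation: [-0.0, 0.759, 0.651, -0.002]
wrist_force: [0.1, -0.3, -2.7]
finger_gap: 0.0566
```

Side and top agree on (0.5537, 0.3403). Correct by 2 mm and lower.

```bash
python3 -m pendant '[{"fingers":50,"delta_pos":[2,0,15],"angular":[0,0,0]},{"fingers":50,"delta_pos":[0,0,20],"angular":[0,0,0]},{"fingers":50,"delta_pos":[0,0,20],"angular":[0,0,0]},{"fingers":50,"delta_pos":[0,0,15],"angular":[0,0,0]},{"fingers":50,"delta_pos":[0,0,10],"angular":[0,0,0]},{"fingers":50,"delta_pos":[0,0,6],"angular":[0,0,0]},{"fingers":50,"delta_pos":[0,0,4],"angular":[0,0,0]},{"fingers":50,"delta_pos":[0,0,3],"angular":[0,0,0]},{"fingers":50,"delta_pos":[0,0,3],"angular":[0,0,0]},{"fingers":50,"delta_pos":[0,0,2],"angular":[0,0,0]},{"fingers":50,"delta_pos":[0,0,0],"angular":[0,0,0]},{"fingers":50,"delta_pos":[0,0,0],"angular":[0,0,0]}]'
```

```text
clock: 7.55
tcp_pos: [0.5547, 0.3396, 0.0995]
orientation: [0.0, 0.759, 0.651, 0.0]
wrist_force: [-0.7, -0.1, -1.3]
finger_gap: 0.0564
```

```bash
python3 -m pendant '[{"fingers":50,"delta_pos":[0,0,2],"angular":[0,0,0]},{"fingers":50,"delta_pos":[0,0,2],"angular":[0,0,0]},{"fingers":50,"delta_pos":[0,0,0],"angular":[0,0,0]}]'
python3 -m pendant '[{"fingers":50,"delta_pos":[0,0,1],"angular":[0,0,0]},{"fingers":50,"delta_pos":[0,0,1],"angular":[0,0,0]},{"fingers":50,"delta_pos":[0,0,0],"angular":[0,0,0]}]'
```

```text
clock: 7.85
tcp_pos: [0.5543, 0.3395, 0.0948]
orientation: [-0.0, 0.759, 0.651, -0.0]
wrist_force: [-0.1, 0.2, -2.2]
finger_gap: 0.0569
clock: 8.15
tcp_pos: [0.5545, 0.3395, 0.0931]
orientation: [0.0, 0.759, 0.651, -0.0]
wrist_force: [0.8, 0.4, -2.2]
finger_gap: 0.0566
```

```bash
python3 -m pendant '[{"fingers":50,"delta_pos":[0,0,1],"angular":[0,0,0]},{"fingers":50,"delta_pos":[0,0,0],"angular":[0,0,0]},{"fingers":50,"delta_pos":[0,0,0],"angular":[0,0,0]}]'
python3 -m pendant '[{"fingers":50,"delta_pos":[0,0,0.8],"angular":[0,0,0]},{"fingers":50,"delta_pos":[0,0,0],"angular":[0,0,0]},{"fingers":50,"delta_pos":[0,0,0],"angular":[0,0,0]}]'
```

```text
clock: 8.45
tcp_pos: [0.5546, 0.3396, 0.0924]
orientation: [0.0, 0.759, 0.651, 0.0]
wrist_force: [0.4, 0.9, -0.5]
finger_gap: 0.0566
clock: 8.75
tcp_pos: [0.5547, 0.3396, 0.0923]
orientation: [0.0, 0.759, 0.651, 0.0]
wrist_force: [-1.5, -1.0, 5.5]
finger_gap: 0.0568
```

Contact: the wrist force now pushes up at 5.5 N. Release and raise.

```bash
python3 -m pendant '[{"fingers":60,"delta_pos":[0,0,0],"angular":[0,0,0]},{"fingers":66,"delta_pos":[0,0,0],"angular":[0,0,0]},{"fingers":72,"delta_pos":[0,0,0],"angular":[0,0,0]},{"fingers":76,"delta_pos":[0,0,0],"angular":[0,0,0]},{"fingers":76,"delta_pos":[0,0,-10],"angular":[0,0,0]},{"fingers":76,"delta_pos":[0,0,-20],"angular":[0,0,0]},{"fingers":76,"delta_pos":[0,0,-40],"angular":[0,0,0]},{"fingers":76,"delta_pos":[0,0,-40],"angular":[0,0,0]},{"fingers":80,"delta_pos":[-30,0,-20],"angular":[0,0,0]},{"fingers":80,"delta_pos":[-30,0,0],"angular":[0,0,0]}]'
python3 - <<'E'
from h import *
p=env.camera_params("wrist");im=env.read_camera("wrist");s=env.read_camera("side");t=env.read_camera("top")
cv2.imwrite("pics/top3.png",t)
cv2.imwrite("pics/w3v.png",np.vstack([np.hstack([cv2.resize(im,(400,250)),cv2.resize(s[200:400,60:380],(400,250))]),cv2.resize(t[90:340,150:550],(800,500))[:340]]))
hsv=cv2.cvtColor(im,cv2.COLOR_BGR2HSV);m=((hsv[...,2]>150)&(hsv[...,1]<60)).astype(np.uint8)
n,l,st,c=cv2.connectedComponentsWithStats(m)
for i in range(1,n):
    if st[i,4]>800:
        r=cv2.minAreaRect(np.argwhere(l==i)[:,::-1].astype(np.float32));P=np.array([ray("wrist",q,.104,p) for q in cv2.boxPoints(r)])
        print(st[i],P.mean(0).round(4),[np.linalg.norm(P[k]-P[k-1]).round(4) for k in range(3)])
tips=(ray("top",(394,252),.012)+0)
print(tool()[0],tool()[2]["joint_pos"].round(3))
E
```

```text
clock: 9.75
tcp_pos: [0.5473, 0.2811, 0.2265]
orientation: [0.002, 0.759, 0.651, 0.004]
wrist_force: [0.2, 0.3, 0.4]
finger_gap: 0.0798
[ 524    0  116   53 4375] [0.7866 0.3884 0.104 ] [np.float64(0.0385), np.float64(0.093), np.float64(0.04)]
[ 177   50  103   96 4255] [0.4738 0.3704 0.104 ] [np.float64(0.0499), np.float64(0.1021), np.float64(0.0463)]
[ 271   59   87  135 9627] [0.5551 0.3391 0.104 ] [np.float64(0.1192), np.float64(0.073), np.float64(0.1194)]
[ 517  174   45   42 1248] [0.7652 0.2434 0.104 ] [np.float64(0.0444), np.float64(0.0423), np.float64(0.0425)]
[ 433  273   57   37 1195] [0.6902 0.1409 0.104 ] [np.float64(0.0482), np.float64(0.0614), np.float64(0.0488)]
[ 350  274   58   79 2475] [0.5967 0.1235 0.104 ] [np.float64(0.0694), np.float64(0.1094), np.float64(0.0622)]
[0.54556481 0.27916571 0.2229766 ] [ 0.342  0.389  0.134  1.315 -0.     2.069]
```

View pics/w3v.png

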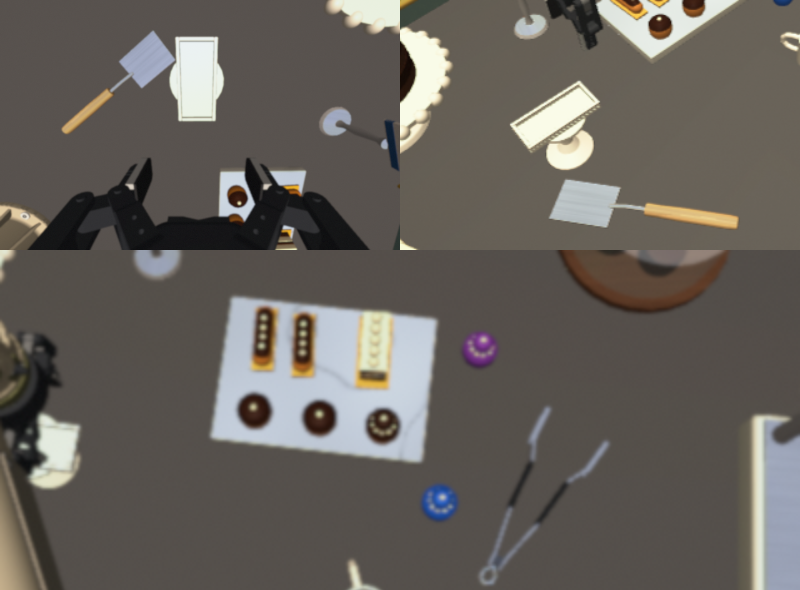

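The dish is level on the pedestal at (0.555, 0.339). Wrist image: dish at (315,127), on the round top. Next, measure the tongs in the top picture.

Run:
```python
from h import *
im=cv2.imread("pics/top3.png")
hsv=cv2.cvtColor(im,cv2.COLOR_BGR2HSV)
sub=hsv[160:262,385:465]
m=np.zeros(im.shape[:2],np.uint8);m[160:262,385:465]=(sub[...,2]<45)
n,l,st,c=cv2.connectedComponentsWithStats(m)
S=[]
for i in range(1,n):
    if st[i,4]>20: print(st[i],c[i].round(1),ray("top",c[i],.024).round(4));S.append(ray("top",c[i],.024))
pin=ray("top",(394,252.5),.02)[:2];tl=ray("top",(424,169),.02)[:2];tr=ray("top",(453.5,186.5),.02)[:2]
mid=(tl+tr)/2;v=mid-pin;h=np.arctan2(v[1],v[0]);print("pin",pin,"tips",tl,tr,"sep",np.linalg.norm(tl-tr),"len",np.linalg.norm(v),"head",np.degrees(h))
print("grip from pin",pin+.105*v/np.linalg.norm(v),"sleeves mid",np.mean(S,0) if S else None)
r=ray("top",(150+382/2,90+(425-250)/2),.05);print("rel approx",r)
go([.4755,-.288,.223],h+np.pi)
```

```text
[405 197  11  20  36] [409.6 207.1] [ 0.5007 -0.2771  0.024 ]
[420 207  13  18  32] [426.  215.5] [ 0.4777 -0.3181  0.024 ]
pin [ 0.3843613  -0.23119194] tips [ 0.60306263 -0.32154182] [ 0.55379869 -0.39573929] sep 0.08906290997722273 len 0.23217680237319596 head -33.29358007282773
grip from pin [ 0.47212753 -0.2888295 ] sleeves mid [ 0.48919455 -0.29758086  0.024     ]
rel approx [ 0.57755321 -0.10058522  0.05      ]
turn [ 1.8000e-03  2.0000e-04 -1.1459e+00]
shift after turn mm [-252.8 -512.5   -0. ]
shift now mm [-5.712e+02  1.900e+01 -4.000e-01] clock 9.9
```

```bash
python3 -m pendant '[{"fingers":80,"delta_pos":[0,0,0],"angular":[0,0,-0.143]},{"fingers":80,"delta_pos":[0,0,0],"angular":[0,0,-0.143]},{"fingers":80,"delta_pos":[0,0,0],"angular":[0,0,-0.143]},{"fingers":80,"delta_pos":[0,0,0],"angular":[0,0,-0.143]},{"fingers":80,"delta_pos":[0,0,0],"angular":[0,0,-0.143]},{"fingers":80,"delta_pos":[0,0,0],"angular":[0,0,-0.143]},{"fingers":80,"delta_pos":[0,0,0],"angular":[0,0,-0.143]},{"fingers":80,"delta_pos":[0,0,0],"angular":[0,0,-0.144]}]'
python3 -m pendant '[{"fingers":80,"delta_pos":[-20,-44,0],"angular":[0,0,0]},{"fingers":80,"delta_pos":[-20,-44,0],"angular":[0,0,0]},{"fingers":80,"delta_pos":[-20,-44,0],"angular":[0,0,0]},{"fingers":80,"delta_pos":[-20,-44,0],"angular":[0,0,0]},{"fingers":80,"delta_pos":[-20,-44,0],"angular":[0,0,0]},{"fingers":80,"delta_pos":[-20,-44,0],"angular":[0,0,0]},{"fingers":80,"delta_pos":[-20,-44,0],"angular":[0,0,0]},{"fingers":80,"delta_pos":[-20,-44,0],"angular":[0,0,0]},{"fingers":80,"delta_pos":[-20,-44,0],"angular":[0,0,0]},{"fingers":80,"delta_pos":[-20,-44,0],"angular":[0,0,0]},{"fingers":80,"delta_pos":[-20,-44,0],"angular":[0,0,0]}]'
python3 -m pendant '[{"fingers":80,"delta_pos":[-20,-20,0],"angular":[0,0,0]},{"fingers":80,"delta_pos":[0,0,0],"angular":[0,0,0]},{"fingers":80,"delta_pos":[0,0,0],"angular":[0,0,0]}]'
python3 - <<'E'
from h import *
p=env.camera_params("wrist");im=env.read_camera("wrist");t=env.read_camera("top");cv2.imwrite("pics/top4.png",t)
import pickle;pickle.dump(p,open("w4.pkl","wb"));cv2.imwrite("pics/w4.png",im)
go([.489,-.2985,.1],np.radians(147));print(tool()[0])
for q in [(.489,-.2985,.024),(.3993,-.2413,.02),(.5776,-.1006,.05)]: print(proj("wrist",q,p))
E
```

```text
clock: 10.7
tcp_pos: [0.5453, 0.2812, 0.2211]
orientation: [-0.0, 0.283, 0.959, -0.0]
wrist_force: [0.6, -0.4, 0.2]
finger_gap: 0.0801
clock: 11.8
tcp_pos: [0.4644, -0.2466, 0.2216]
orientation: [0.0, 0.286, 0.958, 0.0]
wrist_force: [1.4, -0.6, -0.4]
finger_gap: 0.0802
clock: 12.1
tcp_pos: [0.4702, -0.2728, 0.221]
orientation: [-0.0, 0.286, 0.958, 0.0]
wrist_force: [0.0, 0.1, -0.4]
finger_gap: 0.0799
turn [ 0.0005 -0.001  -0.0024]
shift after turn mm [-30.5 -12.4 121.3]
shift now mm [-30.6 -12.4 121.3] clock 12.2
[ 0.47017441 -0.27151909  0.2213013 ]
[308.42834154 196.26328543]
[306.36100993 107.86783393]
[495.49693569 174.54874942]
```

View pics/w4.png

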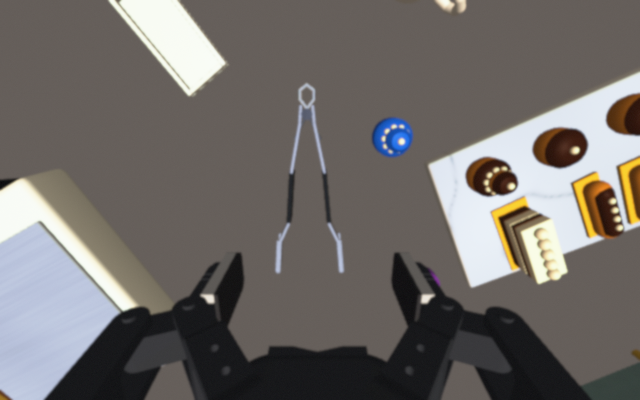

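Wrist picture: tongs pin at (307,110), sleeves at (291,197) and (325,197), tips ending at (278,272) and (341,272). My prediction of (308,196) for the grip point agrees within a pixel. Descend and take them.

```bash
python3 -m pendant '[{"fingers":80,"delta_pos":[-16,-6,20],"angular":[0,0,0]},{"fingers":80,"delta_pos":[-15,-6,40],"angular":[0,0,0]},{"fingers":80,"delta_pos":[0,0,40],"angular":[0,0,0]},{"fingers":80,"delta_pos":[0,0,40],"angular":[0,0,0]},{"fingers":80,"delta_pos":[0,0,35],"angular":[0,0,0]},{"fingers":80,"delta_pos":[0,0,20],"angular":[0,0,0]},{"fingers":70,"delta_pos":[0,0,10],"angular":[0,0,0]},{"fingers":64,"delta_pos":[0,0,5],"angular":[0,0,0]},{"fingers":60,"delta_pos":[0,0,4],"angular":[0,0,0]},{"fingers":60,"delta_pos":[0,0,2],"angular":[0,0,0]},{"fingers":60,"delta_pos":[0,0,0],"angular":[0,0,0]},{"fingers":60,"delta_pos":[0,0,0],"angular":[0,0,0]}]' 20
python3 - <<'E'
from h import *
import pickle
p=pickle.load(open("w4.pkl","rb"))
print("wrist low",ray("wrist",(487,176),.037,p),"top",ray("wrist",(507,184),.07,p))
print("blue",ray("wrist",(392,137),.025,p))
t=cv2.imread("pics/top4.png");hsv=cv2.cvtColor(t,cv2.COLOR_BGR2HSV)
m=np.zeros(t.shape[:2],np.uint8);m[160:195,325:360]=(hsv[160:195,325:360,2]<140)
n,l,st,c=cv2.connectedComponentsWithStats(m);i=1+st[1:,4].argmax();print(st[i],c[i],ray("top",c[i],.037),ray("top",c[i],.045))
for nm,uv in [("L",(277,170)),("M",(310,173))]: print(nm,ray("top",uv,.04))
# board corners in top0 crop -> axis
cs=[(145+x/2.5,105+y/2.5) for x,y in [(303,22),(557,48),(542,227),(277,197)]]
P=np.array([ray("top",q,.02) for q in cs]);print(P.round(4),P.mean(0))
go([.489,-.2985,.005],np.radians(147))
E
```

```text
clock: 13.4
tcp_pos: [0.4899, -0.3003, 0.0063]
orientation: [0.001, 0.286, 0.958, -0.0]
wrist_force: [-0.3, 0.4, -0.1]
finger_gap: 0.06
wrist low [ 0.58103513 -0.10442795  0.037     ] top [ 0.5830727  -0.10232224  0.07      ]
blue [ 0.48176578 -0.17508997  0.025     ]
[333 169  17  19 257] [340.99610895 177.73540856] [ 0.58025018 -0.10110094  0.037     ] [ 0.57820633 -0.10076563  0.045     ]
L [0.60427564 0.06498026 0.04      ]
M [ 0.59412081 -0.02081343  0.04      ]
[[ 0.7678  0.095   0.02  ]
 [ 0.7313 -0.1784  0.02  ]
 [ 0.5346 -0.1547  0.02  ]
 [ 0.5736  0.1227  0.02  ]] [ 0.65180103 -0.02884679  0.02      ]
turn [-0.0002  0.0016 -0.0039]
shift after turn mm [1.7 1.1 1.3]
shift now mm [1.7 1.1 1.3] clock 13.4
```

```bash
python3 -m pendant '[{"fingers":56,"delta_pos":[0,0,1],"angular":[0,0,0]},{"fingers":52,"delta_pos":[0,0,0],"angular":[0,0,0]},{"fingers":48,"delta_pos":[0,0,0],"angular":[0,0,0]},{"fingers":46,"delta_pos":[0,0,0],"angular":[0,0,0]},{"fingers":46,"delta_pos":[0,0,0],"angular":[0,0,0]},{"fingers":46,"delta_pos":[0,0,-10],"angular":[0,0,0]},{"fingers":46,"delta_pos":[0,0,-20],"angular":[0,0,0]},{"fingers":46,"delta_pos":[0,0,-30],"angular":[0,0,0]},{"fingers":46,"delta_pos":[0,0,-40],"angular":[0,0,0]},{"fingers":46,"delta_pos":[0,0,0],"angular":[0,0,0]},{"fingers":46,"delta_pos":[0,0,0],"angular":[0,0,0]},{"fingers":46,"delta_pos":[0,0,0],"angular":[0,0,0]}]' 30
python3 - <<'E'
from h import *
im=env.read_camera("wrist");s=env.read_camera("side");cv2.imwrite("pics/s5.png",s);cv2.imwrite("pics/w5.png",im)
import pickle;pickle.dump(env.camera_params("wrist"),open("w5.pkl","wb"))
cv2.imwrite("pics/w5v.png",np.hstack([cv2.resize(im,(480,300)),cv2.resize(s[90:250,270:440],(319,300))]))
E
```

```text
clock: 14.6
tcp_pos: [0.4886, -0.2993, 0.1035]
orientation: [-0.001, 0.286, 0.958, 0.0]
wrist_force: [-1.3, -0.1, -1.9]
finger_gap: 0.0458
```

View pics/w5v.png

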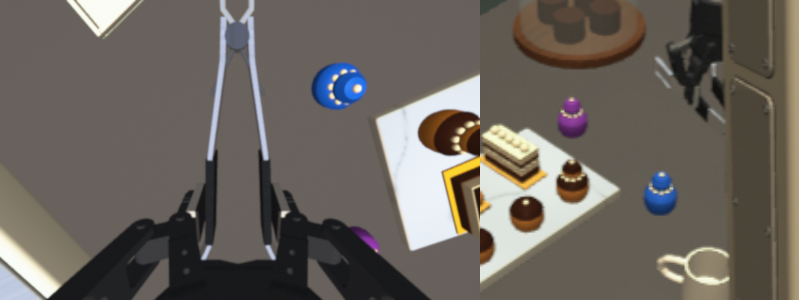

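The tongs are held symmetrically, gap 45.8 mm, with the pin at about (316,50) in the full image. Turn to heading −7.6° (board x axis), at height, then compute.

```bash
python3 -m pendant '[{"fingers":46,"delta_pos":[0,0,-25],"angular":[0,0,0]},{"fingers":46,"delta_pos":[0,0,-25],"angular":[0,0,-0.1]},{"fingers":46,"delta_pos":[0,0,0],"angular":[0,0,-0.1]},{"fingers":46,"delta_pos":[0,0,0],"angular":[0,0,-0.1]},{"fingers":46,"delta_pos":[0,0,0],"angular":[0,0,-0.1]},{"fingers":46,"delta_pos":[0,0,0],"angular":[0,0,-0.047]},{"fingers":46,"delta_pos":[0,0,0],"angular":[0,0,0]}]'
python3 - <<'E'
from h import *
import pickle
p=pickle.load(open("w5.pkl","rb"))
pin=ray("wrist",(316,50),.122,p);d=pin-np.array([.4886,-.2993,.122]);print("pin rel TCP",np.linalg.norm(d),np.degrees(np.arctan2(d[1],d[0])))
h=np.radians(-7.6);u=np.array([np.cos(h),np.sin(h)])
g=np.array([.5795,-.103])-.085*u;print(g);go([*g,.12],h+np.pi)
E
```

```text
clock: 15.4
tcp_pos: [0.4887, -0.2994, 0.1531]
orientation: [-0.001, 0.066, 0.998, 0.001]
wrist_force: [1.0, -0.6, -1.1]
finger_gap: 0.0464
pin rel TCP 0.10189820159979733 146.9616794666664
[ 0.49524668 -0.09175821]
turn [ 0.0013 -0.0021 -0.0002]
shift after turn mm [ 21.  206.7  33.1]
shift now mm [ 21.  206.6  33.4] clock 15.4
```

```bash
python3 -m pendant '[{"fingers":46,"delta_pos":[4,20,0],"angular":[0,0,0]},{"fingers":46,"delta_pos":[4,35,0],"angular":[0,0,0]},{"fingers":46,"delta_pos":[4,40,0],"angular":[0,0,0]},{"fingers":46,"delta_pos":[4,40,0],"angular":[0,0,0]},{"fingers":46,"delta_pos":[3,40,0],"angular":[0,0,0]},{"fingers":46,"delta_pos":[3,22,15],"angular":[0,0,0]},{"fingers":46,"delta_pos":[0,10,15],"angular":[0,0,0]},{"fingers":46,"delta_pos":[0,0,15],"angular":[0,0,0]},{"fingers":46,"delta_pos":[0,0,0],"angular":[0,0,0]},{"fingers":46,"delta_pos":[0,0,0],"angular":[0,0,0]}]'
python3 - <<'E'
from h import *
t=env.read_camera("top");s=env.read_camera("side");cv2.imwrite("pics/s6.png",s);cv2.imwrite("pics/t6.png",t)
cv2.imwrite("pics/6v.png",np.hstack([cv2.resize(t[120:240,280:440],None,fx=2.5,fy=2.5,interpolation=2),cv2.resize(s[130:250,230:390],None,fx=2.5,fy=2.5,interpolation=2)]))
P,R,_=tool();print(P);u=-R.as_matrix()[:,0]
T=P+.0865*u+[0,0,.0065];print("tips est",T)
v=np.array([-u[1],u[0],0])
for sgn in(1,-1):
    q=T+u*.022+v*sgn*.032+[0,0,.012];print("tip end",sgn,proj("top",q),proj("side",q))
print("rel low",proj("top",[.5795,-.103,.037]),proj("side",[.5795,-.103,.037]),"relTop",proj("side",[.5795,-.103,.081]))
E
```

```text
clock: 16.4
tcp_pos: [0.4945, -0.0917, 0.1091]
orientation: [-0.001, 0.067, 0.998, 0.0]
wrist_force: [0.2, 0.2, -1.6]
finger_gap: 0.046
[ 0.49536841 -0.09227095  0.11002869]
tips est [ 0.58109481 -0.10381349  0.11659167]
tip end 1 [331.24152258 157.92076485] [303.34361302 161.31951213]
tip end -1 [357.40418867 160.68366678] [322.14034461 150.20680361]
rel low [341.73528884 177.99807471] [320.0985001  187.98216765] relTop [319.72840423 174.8861235 ]
```

View pics/6v.png

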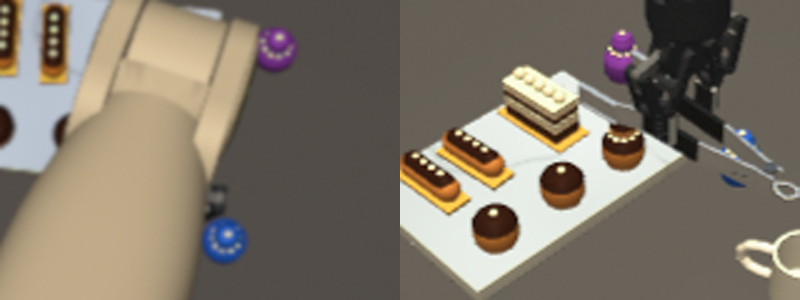

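Side crop: the tip ends at about (582,78) and (635,53) match the predictions, and the religieuse at (624,148) matches too. Lower in two stages.

```bash
python3 -m pendant '[{"fingers":46,"delta_pos":[1,0,10],"angular":[0,0,0]},{"fingers":46,"delta_pos":[0,0,15],"angular":[0,0,0]},{"fingers":46,"delta_pos":[0,0,15],"angular":[0,0,0]},{"fingers":46,"delta_pos":[0,0,10],"angular":[0,0,0]},{"fingers":46,"delta_pos":[0,0,10],"angular":[0,0,0]},{"fingers":46,"delta_pos":[0,0,8],"angular":[0,0,0]},{"fingers":46,"delta_pos":[0,0,6],"angular":[0,0,0]},{"fingers":46,"delta_pos":[0,0,3],"angular":[0,0,0]},{"fingers":46,"delta_pos":[0,0,0],"angular":[0,0,0]},{"fingers":46,"delta_pos":[0,0,0],"angular":[0,0,0]}]'
python3 - <<'E'
from h import *
s=env.read_camera("side");cv2.imwrite("pics/s7.png",s);cv2.imwrite("pics/7v.png",cv2.resize(s[140:230,260:390],None,fx=5,fy=5,interpolation=2))
print(tool()[0],tool()[2]["wrist_force"])
E
```

```text
clock: 17.5
tcp_pos: [0.4943, -0.0918, 0.0328]
orientation: [0.0, 0.066, 0.998, -0.0]
wrist_force: [-0.0, -0.4, -1.1]
finger_gap: 0.0461
[ 0.49435726 -0.09176109  0.03288468] [ 0.30697595 -0.21545351 -1.2454712 ]
```

View pics/7v.png

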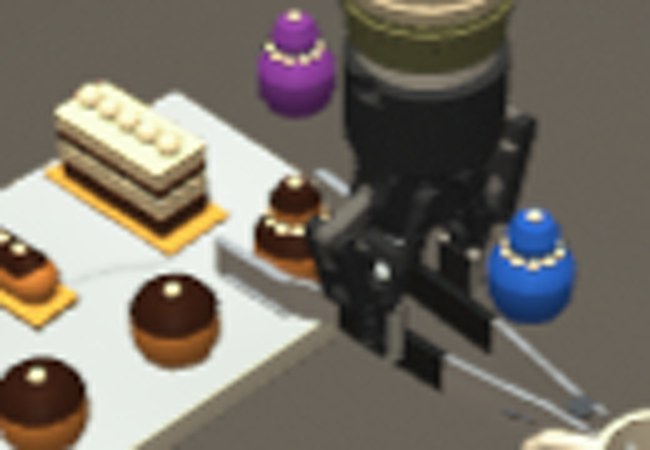

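The tongs straddle the religieuse: near tip at (265,275), lower bun at (290,245), and blue untouched. Close gently.

```bash
python3 -m pendant '[{"fingers":43,"delta_pos":[0,0,1],"angular":[0,0,0]},{"fingers":40,"delta_pos":[0,0,0],"angular":[0,0,0]},{"fingers":38,"delta_pos":[0,0,0],"angular":[0,0,0]},{"fingers":36,"delta_pos":[0,0,0],"angular":[0,0,0]},{"fingers":34,"delta_pos":[0,0,0],"angular":[0,0,0]},{"fingers":32,"delta_pos":[0,0,0],"angular":[0,0,0]},{"fingers":30,"delta_pos":[0,0,0],"angular":[0,0,0]},{"fingers":30,"delta_pos":[0,0,0],"angular":[0,0,0]},{"fingers":30,"delta_pos":[0,0,0],"angular":[0,0,0]}]' 36
```

```text
clock: 18.45
tcp_pos: [0.494, -0.0917, 0.0315]
orientation: [0.0, 0.066, 0.998, -0.0]
wrist_force: [0.2, 0.2, -0.4]
finger_gap: 0.0331
```

```bash
python3 -m pendant '[{"fingers":30,"delta_pos":[0,0,-5],"angular":[0,0,0]},{"fingers":30,"delta_pos":[0,0,-10],"angular":[0,0,0]},{"fingers":30,"delta_pos":[0,0,-15],"angular":[0,0,0]},{"fingers":30,"delta_pos":[0,0,-20],"angular":[0,0,0]},{"fingers":30,"delta_pos":[0,0,-20],"angular":[0,0,0]},{"fingers":30,"delta_pos":[0,0,-20],"angular":[0,0,0]},{"fingers":30,"delta_pos":[0,0,-20],"angular":[0,0,0]},{"fingers":30,"delta_pos":[0,0,-20],"angular":[0,0,0]},{"fingers":30,"delta_pos":[0,0,-20],"angular":[0,0,0]},{"fingers":30,"delta_pos":[0,0,-10],"angular":[0,0,0]},{"fingers":30,"delta_pos":[0,0,0],"angular":[0,0,0]},{"fingers":30,"delta_pos":[0,0,0],"angular":[0,0,0]}]'
python3 - <<'E'
from h import *
s=env.read_camera("side");t=env.read_camera("top");cv2.imwrite("pics/s8.png",s);cv2.imwrite("pics/t8.png",t)
cv2.imwrite("pics/8v.png",np.hstack([cv2.resize(s[60:240,230:430],None,fx=2.5,fy=2.5,interpolation=2),cv2.resize(t[80:260,250:370],None,fx=2.5,fy=2.5,interpolation=2)]))
P,R,_=tool();u=-R.as_matrix()[:,0];T=P+.0865*u+[0,0,.0065]
print(P,proj("side",T),proj("side",T+[0,0,.044]))
D=np.array([.555,.3395]);h=np.arctan2(D[1],D[0]);g=D-.085*np.array([np.cos(h),np.sin(h)])
print("heading",np.degrees(h),g);go([*g,.187],h+np.pi)
E
```

```text
clock: 19.65
tcp_pos: [0.4937, -0.0916, 0.1912]
orientation: [-0.0, 0.066, 0.998, 0.0]
wrist_force: [-0.3, 0.3, -2.1]
finger_gap: 0.0333
[ 0.49326071 -0.09141608  0.19041003] [318.78572415 136.93008396] [318.3366757  120.90376808]
heading 31.454613861053502 [0.48249043 0.29514505]
turn [ 0.0009 -0.0017 -0.6818]
shift after turn mm [-192.5  335.4    3.4]
shift now mm [ 61.9 381.7   3.6] clock 19.75
```

View pics/8v.png

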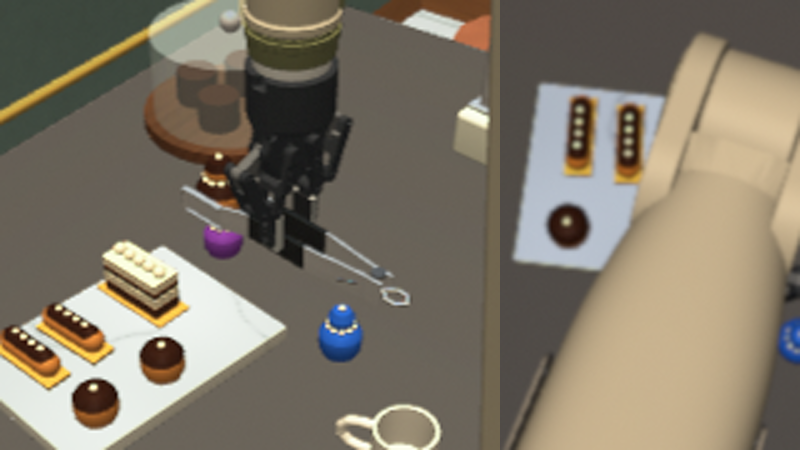

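Held upright in the tongs (lower bun at about (217,193) in the crop), with the other pastries unmoved. Turn gently, then carry it over.

```bash
python3 -m pendant '[{"fingers":30,"delta_pos":[0,0,0],"angular":[0,0,-0.04]},{"fingers":30,"delta_pos":[0,0,0],"angular":[0,0,-0.08]},{"fingers":30,"delta_pos":[0,0,0],"angular":[0,0,-0.09]},{"fingers":30,"delta_pos":[0,0,0],"angular":[0,0,-0.09]},{"fingers":30,"delta_pos":[0,0,0],"angular":[0,0,-0.09]},{"fingers":30,"delta_pos":[0,0,0],"angular":[0,0,-0.09]},{"fingers":30,"delta_pos":[0,0,0],"angular":[0,0,-0.09]},{"fingers":30,"delta_pos":[0,0,0],"angular":[0,0,-0.07]},{"fingers":30,"delta_pos":[0,0,0],"angular":[0,0,-0.042]},{"fingers":30,"delta_pos":[0,0,0],"angular":[0,0,0]}]'
python3 -m pendant '[{"fingers":30,"delta_pos":[-5,9,0],"angular":[0,0,0]},{"fingers":30,"delta_pos":[-10,17,0],"angular":[0,0,0]},{"fingers":30,"delta_pos":[-15,26,0],"angular":[0,0,0]},{"fingers":30,"delta_pos":[-16,28,0],"angular":[0,0,0]},{"fingers":30,"delta_pos":[-16,28,0],"angular":[0,0,0]},{"fingers":30,"delta_pos":[-16,28,0],"angular":[0,0,0]},{"fingers":30,"delta_pos":[-16,28,0],"angular":[0,0,0]},{"fingers":30,"delta_pos":[-16,28,0],"angular":[0,0,0]},{"fingers":30,"delta_pos":[-16,28,0],"angular":[0,0,0]},{"fingers":30,"delta_pos":[-16,28,0],"angular":[0,0,0]},{"fingers":30,"delta_pos":[-16,28,0],"angular":[0,0,0]},{"fingers":30,"delta_pos":[-10,18,0],"angular":[0,0,0]}]'
python3 - <<'E'
from h import *
D=np.array([.555,.3395]);h=np.arctan2(D[1],D[0]);g=D-.0855*np.array([np.cos(h),np.sin(h)]);go([*g,.187],h+np.pi);print(tool()[2]["finger_gap"])
E
```

```text
clock: 20.75
tcp_pos: [0.4933, -0.0914, 0.1904]
orientation: [-0.001, -0.271, 0.963, 0.001]
wrist_force: [-0.7, -1.0, -1.1]
finger_gap: 0.0332
clock: 21.95
tcp_pos: [0.4828, 0.2494, 0.1911]
orientation: [-0.0, -0.272, 0.962, 0.0]
wrist_force: [0.7, -0.2, -0.4]
finger_gap: 0.0335
turn [ 0.0007 -0.0004  0.0013]
shift after turn mm [-23.1  39.2   4.1]
shift now mm [-23.1  39.1   4.1] clock 21.95
0.033500021105534586
```

```bash
python3 -m pendant '[{"fingers":30,"delta_pos":[-11,18,0],"angular":[0,0,0]},{"fingers":30,"delta_pos":[-7,12,2],"angular":[0,0,0]},{"fingers":30,"delta_pos":[-4,6,2],"angular":[0,0,0]},{"fingers":30,"delta_pos":[-1,3,0],"angular":[0,0,0]},{"fingers":30,"delta_pos":[0,0,0],"angular":[0,0,0]},{"fingers":30,"delta_pos":[0,0,0],"angular":[0,0,0]},{"fingers":30,"delta_pos":[0,0,0],"angular":[0,0,0]},{"fingers":30,"delta_pos":[0,0,0],"angular":[0,0,0]},{"fingers":30,"delta_pos":[0,0,0],"angular":[0,0,0]},{"fingers":30,"delta_pos":[0,0,0],"angular":[0,0,0]}]'
python3 - <<'E'
from h import *
s=env.read_camera("side");t=env.read_camera("top");cv2.imwrite("pics/s9.png",s);cv2.imwrite("pics/t9.png",t)
cv2.imwrite("pics/9v.png",np.hstack([cv2.resize(s[160:360,100:280],None,fx=2.5,fy=2.5,interpolation=2),cv2.resize(t[120:320,110:240],None,fx=2.5,fy=2.5,interpolation=2)]))
P,R,S=tool();print(P,S["wrist_force"],S["qvel"].round(4),S["finger_gap"])
for X in [(.555,.3395,P[2]+.0065),(.555,.3395,P[2]+.0505),(.555,.3395,.104)]:
  a,b=proj("side",X),proj("top",X);print(a,(a-[100,160])*2.5,b,(b-[110,120])*2.5+[450,0])
E
```

```text
clock: 22.95
tcp_pos: [0.4832, 0.2919, 0.1875]
orientation: [0.0, -0.271, 0.963, -0.0]
wrist_force: [-1.0, -0.2, -1.7]
finger_gap: 0.0331
[0.48310131 0.29199311 0.18748512] [ 0.20047355  0.31229552 -0.78362676] [ 0.0025  0.0011 -0.0027 -0.0007  0.0007 -0.0004] 0.03345305225416497
[172.76348626 258.52905918] [181.90871564 246.32264796] [151.64794405 175.89223613] [554.11986013 139.73059033]
[166.3190758  241.79843791] [165.79768949 204.49609477] [145.15155684 170.87170375] [537.87889211 127.17925938]
[184.51235919 289.03083197] [211.28089798 322.57707993] [163.55941887 185.09765186] [583.89854717 162.74412966]
```

View pics/9v.png

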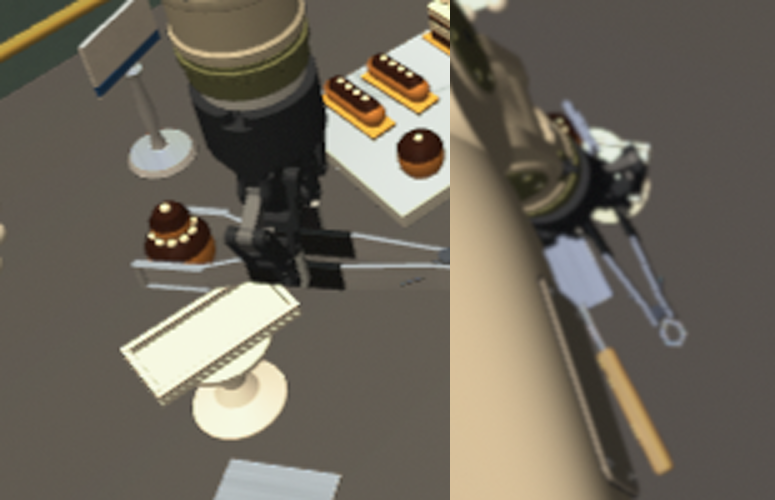

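Run:
```python
from h import *
a=np.radians(81.15);L=np.array([np.cos(a),np.sin(a),0]);W=np.array([-L[1],L[0],0]);C=np.array([.555,.3395,.104])
for z in (0,-.014):
  print([((proj("side",C+i*.06*L+j*.029*W+[0,0,z])-[100,160])*2.5).round().tolist() for i,j in [(1,1),(1,-1),(-1,-1),(-1,1)]])
# has the dish moved since before the tongs? compare side pictures in an unoccluded patch of the dish
x=cv2.imread("pics/s5.png")[270:325,145:200].astype(int);y=cv2.imread("pics/s9.png")[270:325,145:200].astype(int)
print("mean diff",abs(x-y).mean(0).mean().round(2),"rows max",abs(x-y).mean((1,2)).round(1)[::6])
# measure horizontal offset of lower bun: brown blob in side and top
im=cv2.imread("pics/s9.png");hsv=cv2.cvtColor(im,cv2.COLOR_BGR2HSV);m=np.zeros(im.shape[:2],np.uint8)
r=(slice(236,268),slice(150,190));m[r]=((hsv[r][...,2]<190)&(hsv[r][...,1]>110)&(hsv[r][...,0]<20))
n,l,st,c=cv2.connectedComponentsWithStats(m);i=1+st[1:,4].argmax();print(st[i],c[i],"whole blob; predicted mid",proj("side",[.555,.3395,.187+.018]))
```

```text
[[158.0, 394.0], [120.0, 345.0], [259.0, 258.0], [299.0, 301.0]]
[[163.0, 405.0], [125.0, 356.0], [263.0, 269.0], [303.0, 312.0]]
mean diff 2.86 rows max [16.1  8.7  0.4  0.4  0.2  0.3  0.2  0.4  0.3  0.3]
[158 241  28  24 431] [171.36658933 254.34338747] whole blob; predicted mid [171.19716135 254.46265328]
```

The projected rim corners match the seen ones, the dish hasn't moved, and the religieuse blob is within 0.2 px of its prediction. Handing in.

```bash
python3 -c "
from h import *
s=env.get_state();print(s['tcp_pos'],s['finger_gap'],s['clock']);print(env.hand_in())"
```

```text
[0.48310131 0.29199311 0.18748512] 0.03345305225416497 23.05
the job is handed in; nothing more can be done
None
```

The dish is on the pedestal and the religieuse is held upright in the tongs above it, ready for you to check. I handed the job in at 23.05 s on the robot's clock; the interface reports no verdict.

- **Dish:** I set it down until the wrist force showed light contact, about 5.5 N, then let it go. The wrist camera put its centre at (0.555, 0.339), within about 2 mm of the pedestal axis, and in the side view it sits level. It had not moved by the last side picture.
- **Religieuse:** I gripped the tongs with 36 N and closed them on the lower bun, finger gap 33 mm. In the final side picture the religieuse lies within about 0.2 px of where it should be over the dish's centre. By calculation its underside is about 7 cm above the rim. The arm was still and the gap steady.
- **Other pastries:** The pastries visible in the later pictures, and the blue and purple look-alikes, appeared unmoved.
- **Uncertain:**
  - The finger gap read about 1.5 mm below the stated sizes, 56.5 mm on the 58 mm dish and 33 mm on the tongs where 35 mm was expected.
  - The tongs' pin measured about 3 mm nearer than stated.
  - I could not measure the squeeze on the bun directly. From the figures you gave it should be about 15 N per arm, against the 45 N limit.
  - In the last top picture the arm hid most of the religieuse, so only the side view confirms its final position.

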